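Rebuild the press's spring cushion

TASK

The spring cushion of the rivet press is being rebuilt: one cone washer is already on its arbor. Add two of the washers from the mat, so that the three on the arbor face alternately (each the other way up from the one beneath; there are enough of each, so turn none over but pick those that already lie the way you need), and leave the fourth on the mat. Then lower the cap over the tee head until its flange lies flat on the stack, and give it a quarter turn, either way, so that the tee head locks it; disturb nothing else.

Things in the scene. Friction and masses are not known exactly. Their poses are not given: they have to be found in the camera images.
- cushion: Spring cushion, fixed: grey cast foot 96 x 132 mm (longer along y) with low bolt heads and a round seat, 78 mm across. From the seat rises the arbor: 22 mm in diameter, 39 mm high plus a 3 mm chamfer, then a neck 7 mm in diameter and the tee head. Origin: under the foot's centre, on the arbor's axis, on the bench.
- cushion_seat (a point): Centre of the seat's top on the arbor's axis, 12 mm above the bench: the lowest washer lies on this face. Washers have 1.5 mm of play all round on the arbor. Three alternating washers stand 36 mm high, their centres 6, 18 and 30 mm above the seat (nested ones would stand lower).
- tee_head (a point): Centre of the tee head's top on the arbor's axis, 67 mm above the seat. The tee head is a fixed steel bar 19 mm long (along this point's x axis), 7 mm wide, with a bevelled top; its underside is 60 mm above the seat. It passes through the washers' bores.
- board_mat (a point): Centre of the top of the black rubber mat on the laying-out board, 12 mm above the bench. The board (plywood, fixed) measures 104 mm (x) by 300 mm (y), the mat 92 by 288 mm; three washers lie on it in a row along y, about 94 mm apart.
- washer1_mid (a point): Centre, half-way up, of one of four equal steel cone washers (dished rings): 60 mm across, bore 25 mm, 12 mm high. The z axis comes out of the domed side. z up: dome up, lying on its wide rim, whose upright edge (60 mm across, 6 mm high) spans 0 to 6 mm above what it lies on. z down: hollow up, the edge spans 6 to 12 mm. At the start one of the four is on the arbor.
- washer2_mid (a point): Centre, half-way up, of a cone washer equal to the first; z axis out of its domed side (up: dome up; down: hollow up). It starts on the mat or the arbor.
- washer3_mid (a point): Centre, half-way up, of a cone washer equal to the first; z axis out of its domed side (up: dome up; down: hollow up). It starts on the mat or the arbor.
- washer4_mid (a point): Centre, half-way up, of a cone washer equal to the first; z axis out of its domed side (up: dome up; down: hollow up). It starts on the mat or the arbor.
- cap_boss (a point): Centre of the boss of the steel locking cap, 15 mm above the cap's flat underside. The boss is oblong, 46 mm (x) by 26 mm (y), 14 mm high, flat-sided, on a round flange 60 mm across and 8 mm thick. A slot 26 mm (along x) by 11 mm runs down through the boss. z up; the cap lies on the bench at the start.
- cap: The locking cap, 0.16 kg; origin at the centre of its underside. Its flange's bore (25.5 mm, bevelled below) fits over the arbor's end. The tee head passes the slot when their x axes are parallel (either way round, within about 8 degrees). Seated on three alternating washers, the boss's top is 2 mm below the tee head, so the cap turns freely; with the x axes square it is locked.
- washer1: The cone washer of washer1_mid, 0.1 kg; origin at its centre.
- washer2: The cone washer of washer2_mid, 0.1 kg; origin at its centre.
- washer3: The cone washer of washer3_mid, 0.1 kg; origin at its centre.
- washer4: The cone washer of washer4_mid, 0.1 kg; origin at its centre.
- mallet: Mallet lying on the bench, 254 mm long; bystander. Origin at its underside.
- spool: Spool of black thread standing on the bench, 52 mm across, 62 mm high; bystander. Origin at the centre of its underside.
- wax: Cake of yellow beeswax on the bench, 36 x 56 x 22 mm; bystander. Origin at the centre of its underside.
Mind the look-alikes: they are no part of the job. Leave any green look-alike of the cap alone.

How it is judged:
On the way, in this order (a step that is already met when the one before it is completed fails the run):
1. three washers stand on the arbor, each the other way up from the one beneath (((z of washer1_mid in the frame of cushion_seat between 0.0155 and 0.0205 m and horizontal distance between each of washer1_mid, washer2_mid, washer4_mid and cushion_seat below 0.004 m) or (z of washer3_mid in the frame of cushion_seat between 0.0155 and 0.0205 m and horizontal distance between each of washer3_mid, washer2_mid, washer4_mid and cushion_seat below 0.004 m) or (z of washer2_mid in the frame of cushion_seat between 0.0155 and 0.0205 m and horizontal distance between each of washer2_mid, washer1_mid, washer3_mid and cushion_seat below 0.004 m) or (z of washer4_mid in the frame of cushion_seat between 0.0155 and 0.0205 m and horizontal distance between each of washer4_mid, washer1_mid, washer3_mid and cushion_seat below 0.004 m)) and angle between each of washer1_mid, washer3_mid's own z axis and vertical below 0.12 rad and angle between each of washer2_mid, washer4_mid's own z axis and vertical above 3.02 rad), for 0.2 s.
2. the cap is down over the tee head, flat on the stack (z of cap_boss in the frame of cushion_seat between 0.0485 and 0.0535 m and horizontal distance between cap_boss and cushion_seat below 0.003 m and angle between cap_boss's own z axis and vertical below 0.08 rad and angle between the x axis of cap_boss and the x axis of tee_head, either way round below 0.4 rad), for 0.1 s.
At the end, for the whole second after the job is handed in: Three alternating washers on the arbor (4 mm off axis at most, the middle one centred 18 mm above the seat within 2.5 mm), none turned; the fourth on the board; the cap flat on top (boss 51 mm above the seat within 2.5 mm, within 3 mm of the axis), slot 63 degrees or more across the tee; at rest (((z of washer1_mid in the frame of cushion_seat between 0.0155 and 0.0205 m and horizontal distance between each of washer1_mid, washer2_mid, washer4_mid and cushion_seat below 0.004 m and horizontal distance between washer3_mid and board_mat below 0.14 m and height (world z) of washer3_mid below 0.024 m) or (z of washer3_mid in the frame of cushion_seat between 0.0155 and 0.0205 m and horizontal distance between each of washer3_mid, washer2_mid, washer4_mid and cushion_seat below 0.004 m and horizontal distance between washer1_mid and board_mat below 0.14 m and height (world z) of washer1_mid below 0.024 m) or (z of washer2_mid in the frame of cushion_seat between 0.0155 and 0.0205 m and horizontal distance between each of washer2_mid, washer1_mid, washer3_mid and cushion_seat below 0.004 m and horizontal distance between washer4_mid and board_mat below 0.14 m and height (world z) of washer4_mid below 0.024 m) or (z of washer4_mid in the frame of cushion_seat between 0.0155 and 0.0205 m and horizontal distance between each of washer4_mid, washer1_mid, washer3_mid and cushion_seat below 0.004 m and horizontal distance between washer2_mid and board_mat below 0.14 m and height (world z) of washer2_mid below 0.024 m)) and angle between each of washer1_mid, washer3_mid's own z axis and vertical below 0.12 rad and angle between each of washer2_mid, washer4_mid's own z axis and vertical above 3.02 rad and z of cap_boss in the frame of cushion_seat between 0.0485 and 0.0535 m and horizontal distance between cap_boss and cushion_seat below 0.003 m and angle between cap_boss's own z axis and vertical below 0.08 rad and angle between the x axis of cap_boss and the x axis of tee_head, either way round above 1.1 rad and linear speed of each of washer1, washer2, washer3, washer4, cap below 0.01 m/s); the robot touches nothing.
It fails at once if the mallet is shoved or knocked over (moved more than 30 mm) (distance of mallet from where it was at the start of the episode above 0.03 m).
It fails at once if the spool is shoved or knocked over (moved more than 30 mm) (distance of spool from where it was at the start of the episode above 0.03 m).
It fails at once if the cake of wax is shoved or knocked over (moved more than 30 mm) (distance of wax from where it was at the start of the episode above 0.03 m).
It also fails if it takes over 67 s, if anything falls off the work surface, if the arm or the gripper's body presses on something with over 40 N, if the wrist force passes 120 N, or if a joint passes its speed limit or range.

ROBOT

A 6-joint arm with a two-finger parallel gripper is mounted at the origin on a cart in front of the work surface, level with it; the furniture and walls round the work are solid. World frame = base frame: x ahead of the robot, y to its left, z up, the work surface at z = 0. Lengths are in m, angles in rad, forces in N, time in s.
With the tool pointing down it reaches from about 0.375 to 0.9 m from the base axis. Payload 3.1 kg.
Tool frame: the origin (TCP) lies at the centre of the arm's flange, where the gripper is bolted on; the fingertips stand 173 mm ahead of it and the grasp point (between the pads) lies 155 mm ahead of it; z points along the fingers, y is the direction in which the jaws open and shut (so a half turn about z gives the same grasp; the last joint's range is limited). The gripper opens to 85 mm and grips with 20 to 120 N. Pads are 22 mm wide; open, the fingers measure 114 mm over their backs; the gripper's body (76 mm by 85 mm) begins 54 mm behind the grasp point. The pads swing forward as they close: fully open they stand 13 mm farther back than shut.
Start: joints at [-1.363, 0.527, 1.433, -0, 1.181, -0.178], TCP at [0.236, -0.579, 0.405] pointing down, gripper open.
Joint ranges: [-3.08, 3.08], [-0.75, 2.2], [0.22, 2.44], [-1.43, 4.57], [0, 2.65], [-2.85, 2.85]. Speed limits (rad/s): [2.79, 2.79, 3.14, 3.14, 3.14, 3.14].

INTERFACE

Orientations are given as [roll, pitch, yaw] about the fixed x, y, z axes, in that order (R = Rz(yaw) Ry(pitch) Rx(roll)).
In Python, from plant import robot, cams gives the robot as it stands.
- The arm moves only by the shell command python3 -m crank 'ROWS' [FORCE]. ROWS is JSON, a list that holds one entry, the list of rows, each a list of 7 numbers: the turn, a rotation vector about the tool's x, y, z in degrees, then the shift along the tool's x, y, z in cm, then the opening, from 0 (shut) to 1 (fully open). A call has 1 to 5 rows; each row shifts and turns the pose as measured when the row begins, along the tool's axes as they then stand; what a row does not reach is not made up. A row lasts 1/8 s, in which the tool goes at most 62.5 mm and 10.7 degrees, less where a joint would pass 70% of its speed; a pose out of reach is approached as far as the arm can. A call is refused whole if a number of a shift passes 6.25 or a number of a turn 10.7, either way. A call with a gripper value outside its range is refused whole. The fingers move at their own pace and stop on an object; FORCE is the grip in N (left out, the last holds). Time passes only in rows, so rows that do not move let the fingers close. It gives the time, the measured TCP pose, the force and the opening at its end, in the units of the state.
- robot.get_obs(): the state, without advancing time (a new reading comes with each control period).
- cams.snapshot(name): name is "scene" or "side" or "wrist"; returns (picture, depth): 384x512x3 uint8, red, green, blue; 384x512 float32, m along the optical axis (not along the pixel's ray), 0 where there is no reading.
- cams.get_calibration(name): a dict with "intrinsics" (3x3 intrinsics, pixels), "dist_coeffs" ([k1, k2, p1, p2, k3] as OpenCV has them; the pictures are not rectified), "position" and "attitude" of the camera in the world; the wrist camera has in their place "mount" (4x4, takes a point from camera to tool coordinates, whose origin is the TCP and whose axes are the flange's). Camera axes: x right, y up, looking along -z (the intrinsics and any distortion apply to the point x, -y, -z); pixel columns grow to the right and rows downward; lengths in m; the calibration is good to about 2 mm. A picture is of the moment at which its call begins: read the wrist's pose just before it. get_calibration takes no time and is no camera call.
- robot.hand_in(): hands the job in, once; it reports no verdict.
The state is a dict: "t": time; "qpos": joint angles; "qd": joint speeds; "effort": joint torques, N m; "tool_pos": TCP position; "tool_rot": TCP orientation; "force": force on the tool from outside, world axes, zero at the start; "torque": the same for the moment, N m; "opening": finger opening in m.
Only numpy, scipy, OpenCV 4.12 (cv2) and the standard library are available. Lean on these libraries where they do the work, as an engineer would, in place of code of your own. Each camera call takes 0.05 s, during which the arm holds its last target. There are 200 camera calls.

## Working session

There is one attempt and no reset: what is moved stays moved. The work goes in short steps, Python scripts to look and compute and a shell command to move; the robot and the scene stay as the last step left them, time stands still between calls to the robot, and variables do not carry over. Pictures are saved under pics/ and viewed, about 8 in all and at most 12, crops included, and the job is handed in when it is done.

```bash
ls; mkdir -p pics
cat > h.py <<'E'
import numpy as np, cv2
from scipy.spatial.transform import Rotation as R
from plant import robot, cams
def pose():
    o=robot.get_obs(); T=np.eye(4); T[:3,:3]=R.from_euler('xyz',o['tool_rot']).as_matrix(); T[:3,3]=o['tool_pos']; return T
def snap(n):
    T=pose(); p,d=cams.snapshot(n); c=cams.get_calibration(n)
    if 'mount' in c: M=T@np.array(c['mount'])
    else:
        M=np.eye(4); a=np.array(c['attitude']); M[:3,:3]=a if a.shape==(3,3) else R.from_euler('xyz',a).as_matrix(); M[:3,3]=c['position']
    np.savez('%s.npz'%n,p=p,d=d,M=M,K=c['intrinsics'],D=c['dist_coeffs']); return p
def ray(n,uv):
    f=np.load('%s.npz'%n); q=cv2.undistortPoints(np.array(uv,float).reshape(-1,1,2),f['K'],f['D'])[:,0]
    return f['M'],np.c_[q[:,0],-q[:,1],-np.ones(len(q))],f['d']
def at_z(n,uv,z):
    M,r,_=ray(n,uv); w=r@M[:3,:3].T; o=M[:3,3]; return o+w*((z-o[2])/w[:,2])[:,None]
def cloud(n):
    v,u=np.mgrid[:384,:512]; M,r,d=ray(n,np.c_[u.ravel(),v.ravel()]); P=(r*d.ravel()[:,None])@M[:3,:3].T+M[:3,3]; P[d.ravel()==0]=np.nan; return P.reshape(384,512,3)
def proj(n,P):
    f=np.load('%s.npz'%n); M=f['M']; q=(np.array(P,float).reshape(-1,3)-M[:3,3])@M[:3,:3]; q=q*[1,-1,-1]
    return cv2.projectPoints(q,np.zeros(3),np.zeros(3),f['K'],f['D'])[0][:,0]
def save(p,name): cv2.imwrite('pics/'+name,p[:,:,::-1])
E
python3 - <<'E'
from h import *
print(robot.get_obs())
for n in ('scene','side'):
    c=cams.get_calibration(n); print(n,c['position'],c['attitude'])
c=cams.get_calibration('wrist'); print(c)
save(cv2.resize(snap('scene'),(800,600)),'scene0.png'); save(snap('side'),'side0.png')
E
```

```text
pics
{'t': 0.0, 'qpos': array([-1.36246357e+00,  5.28449484e-01,  1.43389687e+00,  5.93834700e-06,
        1.18140958e+00, -1.78502688e-01]), 'qd': array([ 0.00077682, -0.0010018 , -0.00040151,  0.00176442,  0.0008294 ,
        0.00123038]), 'effort': array([-2.49438481e-04, -4.42352092e+01, -1.78024578e+01, -2.53369462e-04,
        8.48403055e-03, -2.03851255e-05]), 'tool_pos': array([ 0.23574089, -0.57846246,  0.4037452 ]), 'tool_rot': array([-3.13946472e+00, -3.89505304e-04,  3.86832774e-01]), 'force': array([ 0.67073608, -0.00884193, -0.54212156]), 'torque': array([-0.01109568,  0.00364609,  0.00898283]), 'opening': 0.08528521972969431}
scene [0.04348356 0.56355315 0.64269328] [ 0.91351241  0.00506663 -2.32637823]
side [0.20347314 1.08133669 0.54238896] [ 1.17972671  0.01336785 -2.79969833]
{'intrinsics': array([[334.80617089,   0.        , 254.67307045],
       [  0.        , 334.80617089, 193.10112628],
       [  0.        ,   0.        ,   1.        ]]), 'dist_coeffs': array([-0.0596204,  0.       ,  0.       ,  0.       ,  0.       ]), 'mount': array([[ 4.18470320e-04,  9.65025846e-01,  2.62154425e-01,
         6.59344547e-02],
       [ 9.99999895e-01, -3.55232273e-04, -2.88615961e-04,
         1.98817224e-05],
       [-1.85396150e-04,  2.62154518e-01, -9.65025893e-01,
         3.09697966e-02],
       [ 0.00000000e+00,  0.00000000e+00,  0.00000000e+00,
         1.00000000e+00]])}
```

View pics/scene0.png

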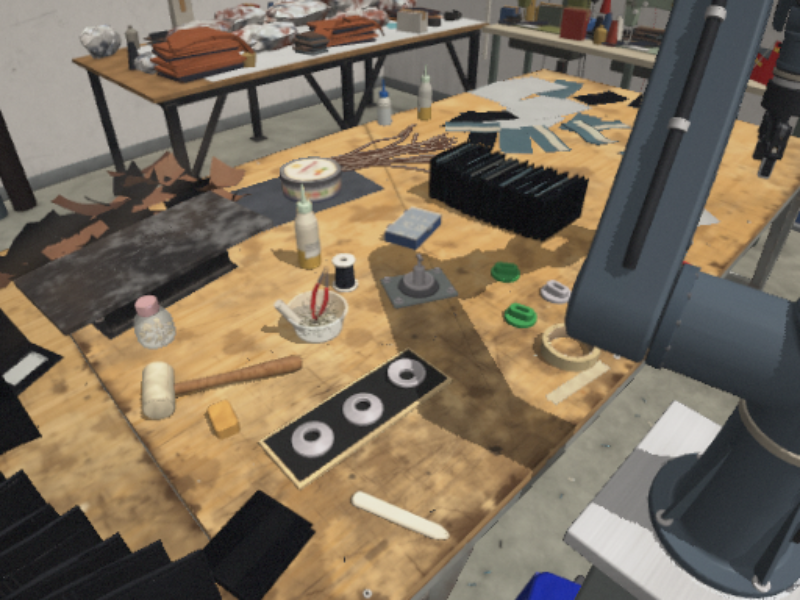

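View pics/side0.png

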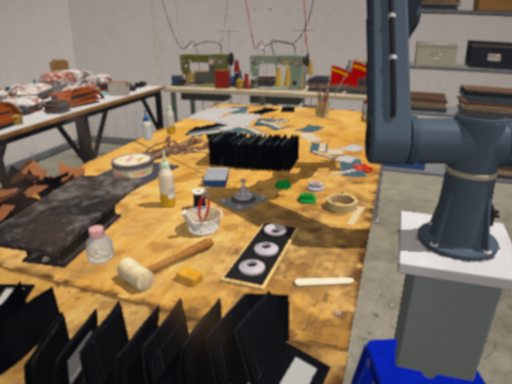

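The scene view (800x600) shows the washers at (313,438), (362,408) and (406,374), the cushion at (420,285) and the steel cap at (556,291) between two green look-alikes. The spool is at (344,270), the wax at (223,418) and the mallet to the left.

Run:
```python
from h import *
s=.64
for n,uv,z in [('wA',(313,438),.018),('wB',(362,408),.018),('wC',(406,374),.018),('arb',(420,258),.079),('cap',(556,291),.015),('spool',(344,260),.06),('wax',(223,418),.02),('g1',(506,271),.015),('g2',(520,315),.015),('basket',(320,318),.03),('tape',(570,348),.02)]:
    print(n,at_z('scene',[np.array(uv)*s],z)[0].round(3))
p=np.load('scene.npz')['p']
a=p[215:310,160:290]; b=p[150:220,235:375]
a=cv2.resize(a,None,fx=5,fy=5,interpolation=2); b=cv2.resize(b,None,fx=5,fy=5,interpolation=2)
save(a,'w.png'); save(b,'c.png')
# depth profiles along washer rows
P=cloud('scene'); print('cloud at washers')
for uv in [(313,438),(362,408),(406,374)]:
    u,v=(np.array(uv)*s).astype(int); print((P[v,u-16:u+17:2,2]*1000).round(0))
```

```text
wA [0.475 0.31  0.018]
wB [0.469 0.222 0.018]
wC [0.474 0.125 0.018]
arb [ 0.63  -0.065  0.079]
cap [ 0.433 -0.245  0.015]
spool [0.747 0.025 0.06 ]
wax [0.594 0.387 0.02 ]
g1 [ 0.542 -0.229  0.015]
g2 [ 0.438 -0.134  0.015]
basket [0.669 0.146 0.03 ]
tape [ 0.323 -0.117  0.02 ]
cloud at washers
[11. 11. 20. 23. 24. 24. 12. 12. 14. 12. 24. 22. 20. 16. 18.  9.  9.]
[13. 11. 16. 22. 23. 24. 12. 12. 12. 12. 10. 22. 22. 20. 19. 12.  9.]
[11. 12. 11. 21. 20. 20. 13. 12. 13. 13. 12. 18. 22. 21. 21. 11. 14.]
```

View pics/w.png

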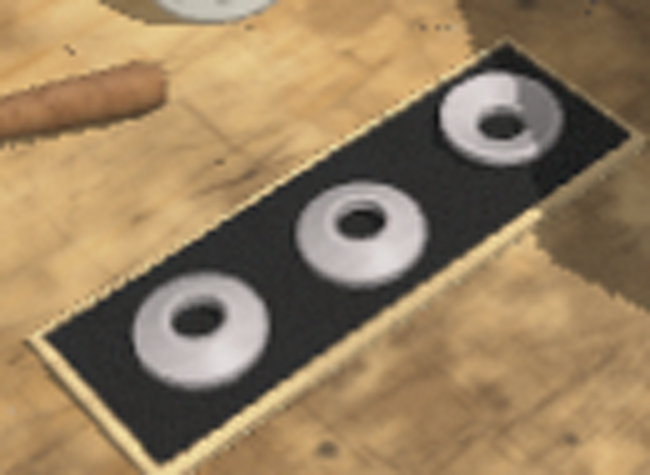

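View pics/c.png

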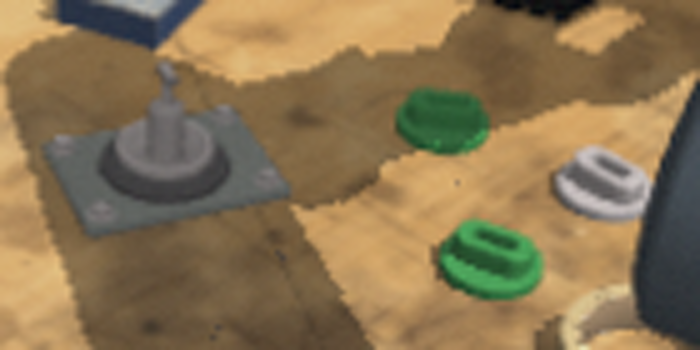

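The crops show A and B dome up: the bore sits high, and depth falls from 24 mm at the bore to about 18 mm at the edge. C is hollow up, at 20 inside and 22 at the rim. So the washer on the arbor must be hollow up, and I need B (dome up) and then C (hollow up). Next I'll look from above with the wrist camera.

```bash
python3 -m crank '[[[0,0,0,5,-3.5,0,1],[0,0,0,5,-3.5,0,1],[0,0,0,5,-3.5,0,1],[0,0,0,5,-3.5,0,1],[0,0,0,5,-3.5,1,1]]]' 
python3 -m crank '[[[0,0,0,5,-3.5,1,1],[0,0,0,5,-3.5,1,1],[0,0,0,4,-2.5,1,1],[0,0,-10,0,0,0,1],[0,0,-10,0,0,0,1]]]'
python3 -m crank '[[[0,0,-10,0,0,0,1],[0,0,-10,0,0,0,1],[0,0,-10,0,0,0,1],[0,0,-10,0,0,0,1],[0,0,-7,0,0,0,1]]]'
python3 -m crank '[[[0,0,0,0,0,0,1]]]'
cat >> h.py <<'E'
def step(x=None,y=None,z=None,yaw=None,quiet=0):
    "tool shift cm and rotvec deg to reach target"
    T=pose(); t=T[:3,3].copy()
    for i,v in enumerate((x,y,z)):
        if v is not None: t[i]=v
    yw=R.from_matrix(T[:3,:3]).as_euler('xyz')[2] if yaw is None else yaw
    G=R.from_euler('xyz',[np.pi,0,yw]).as_matrix()
    print('pos',T[:3,3].round(4),'yaw',round(np.degrees(R.from_matrix(T[:3,:3]).as_euler('xyz')[2]),2),'SHIFT cm',(T[:3,:3].T@(t-T[:3,3])*100).round(2),'TURN',np.degrees(R.from_matrix(T[:3,:3].T@G).as_rotvec()).round(2))
E
python3 - <<'E'
from h import *
step(yaw=np.pi/2); p=snap('wrist'); step(); save(cv2.resize(p,(800,600),interpolation=2),'wr1.png')
for n,P in [('arb',(.63,-.065,.079)),('cap',(.433,-.245,.015))]: print(n,proj('wrist',P)/.64)
E
```

```text
t: 0.72
tool_pos: [0.4031, -0.321, 0.3924]
tool_rot: [3.141, -0.001, 0.377]
force: [1.3, -1.3, -0.5]
opening: 0.0853
t: 1.35
tool_pos: [0.5008, -0.1728, 0.36]
tool_rot: [-3.138, -0.0, 0.744]
force: [0.7, -0.4, -0.5]
opening: 0.0855
t: 1.98
tool_pos: [0.5003, -0.1714, 0.3579]
tool_rot: [-3.135, -0.006, 1.595]
force: [-0.3, -0.3, -0.1]
opening: 0.0854
t: 2.1
tool_pos: [0.5001, -0.1713, 0.3576]
tool_rot: [-3.134, -0.006, 1.594]
force: [-0.7, -0.1, -0.4]
opening: 0.0857
pos [ 0.5001 -0.1713  0.3576] yaw 91.3 SHIFT cm [0. 0. 0.] TURN [-0.41 -0.35  1.3 ]
pos [ 0.5002 -0.1713  0.3576] yaw 91.27 SHIFT cm [0. 0. 0.] TURN [-0.41 -0.35  0.  ]
arb [[695.00197265  82.89119629]]
cap [[295.81542843 384.5504916 ]]
```

View pics/wr1.png

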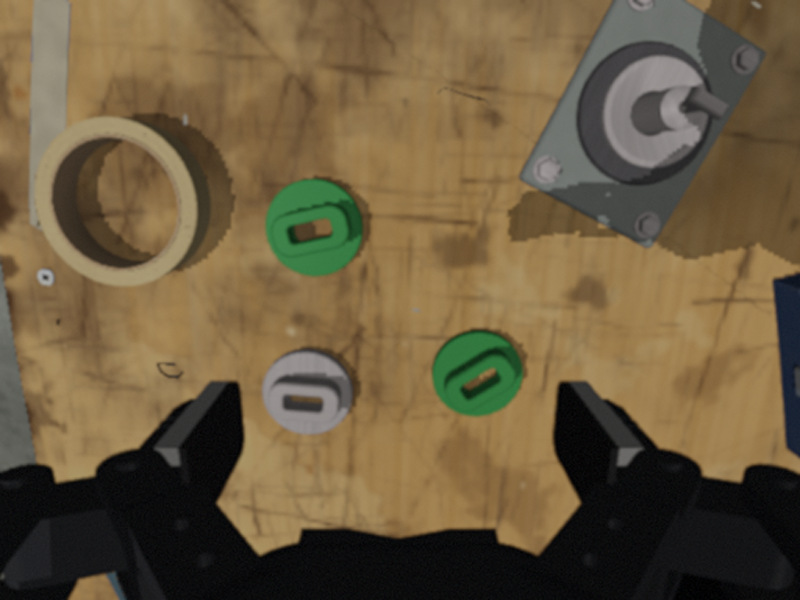

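The cap is at (306,390) with its long axis nearly along image right. The arbor and tee head are at about (705,100) with the foot turned about -30°. The green caps are at (315,227) and (478,372). Next I'll take matched views above the arbor, C and B.

```bash
cat > look.py <<'E'
import sys; from h import *
step(yaw=np.pi/2); save(cv2.resize(snap('wrist')[110:310,130:390],None,fx=2,fy=2,interpolation=2),'t_%s.png'%sys.argv[1])
import os; os.rename('wrist.npz',sys.argv[1]+'.npz')
E
python3 -m crank '[[[-0.4,-0.35,1.3,3.5,4.3,1.9,1],[0,0,0,3.5,4.3,1.9,1],[0,0,0,3.5,4.3,1.9,1],[0,0,0,0,0,0,1],[0,0,0,0,0,0,1]]]' >/dev/null
python3 look.py arb
python3 -m crank '[[[0,0,0,4.75,-3.9,0,1],[0,0,0,4.75,-3.9,0,1],[0,0,0,4.75,-3.9,0,1],[0,0,0,4.75,-3.9,0,1],[0,0,0,0,0,0,1]]]'>/dev/null
python3 -m crank '[[[0,0,0,0,0,0,1]]]'>/dev/null
python3 look.py C
python3 -m crank '[[[0,0,0,4.8,0,0,1],[0,0,0,4.8,0,0,1],[0,0,0,0,0,0,1],[0,0,0,0,0,0,1]]]' >/dev/null
python3 look.py B
python3 -c "
import cv2,numpy as np
a,b,c=[cv2.imread('pics/t_%s.png'%k) for k in ('arb','C','B')]
print(a.shape); cv2.imwrite('pics/three.png',np.vstack([np.hstack([a,b])[:, :],np.hstack([c,c*0])])[:, :1040]) 
i=cv2.imread('pics/three.png'); cv2.imwrite('pics/three.png',cv2.resize(i,(780,600),interpolation=cv2.INTER_AREA))"
```

```text
pos [ 0.6322 -0.0644  0.2982] yaw 89.22 SHIFT cm [0. 0. 0.] TURN [ 0.    0.1  -0.78]
pos [0.4732 0.1256 0.3016] yaw 88.26 SHIFT cm [0. 0. 0.] TURN [ 0.47  0.19 -1.74]
pos [0.482  0.2177 0.302 ] yaw 87.5 SHIFT cm [0. 0. 0.] TURN [ 0.73  0.18 -2.5 ]
(400, 520, 3)
```

View pics/three.png

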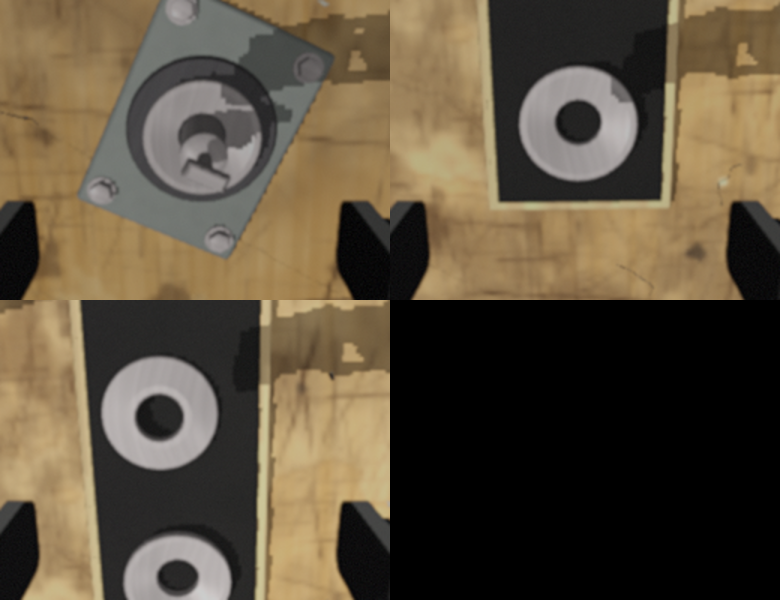

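Upper left is the arbor, with the tee at about (205,168) and the seat ring centred near (201,129). Upper right is C, hollow up, at (578,123). Lower left is B, dome up, at (160,412). I'll fit the washers in code and enlarge the arbor.

```bash
cat > fit.py <<'E'
import sys; from h import *
def fit(n,guess,z,box=None):
    p=np.load(n+'.npz')['p']; hsv=cv2.cvtColor(p,cv2.COLOR_RGB2HSV)
    m=((hsv[...,2]>75)&(hsv[...,1]<60)).astype(np.uint8)
    k,l,s,c=cv2.connectedComponentsWithStats(m); u,v=guess
    lab=l[v,u]; mm=(l==lab).astype(np.uint8)
    cs,_=cv2.findContours(mm,cv2.RETR_EXTERNAL,cv2.CHAIN_APPROX_NONE)
    c=cv2.convexHull(max(cs,key=cv2.contourArea))[:,0].astype(float)
    W=at_z(n,c,z)[:,:2]
    from scipy.optimize import least_squares as ls
    r=ls(lambda q:np.hypot(W[:,0]-q[0],W[:,1]-q[1])-q[2],[*W.mean(0),.03],loss='soft_l1',f_scale=.001)
    print(n,r.x.round(4),'rms mm',1000*np.sqrt(np.mean(r.fun**2)).round(4)); return r.x
if __name__=='__main__':
    d=lambda x,y:(int(x/1.5+130),int(y/1.5+110))
    fit('B',d(120,412),.017); fit('C',d(545,123) if 0 else d(545-390,123),.0235); 
    p=np.load('arb.npz')['p'][140:245,200:330]; save(cv2.resize(p,None,fx=6,fy=6,interpolation=2)[:600],'arbz.png')
    print(proj('arb',[(.63,-.065,.079)]))
E
python3 fit.py
```

```text
Traceback (most recent call last):
  File "fit.py", line 15, in <module>
    fit('B',d(120,412),.017); fit('C',d(545,123) if 0 else d(545-390,123),.0235);
    ~~~^^^^^^^^^^^^^^^^^^^^^
  File "fit.py", line 6, in fit
    lab=l[v,u]; mm=(l==lab).astype(np.uint8)
        ~^^^^^
IndexError: index 384 is out of bounds for axis 0 with size 384
```

```bash
sed -i "s/d(120,412)/d(120,112)/; s/d(545,123) if 0 else //" fit.py; python3 fit.py
```

```text
B [0.4708 0.2201 0.0307] rms mm 0.1
C [0.4754 0.1234 0.0305] rms mm 0.1
[[251.4156943  217.75715412]]
```

View pics/arbz.png

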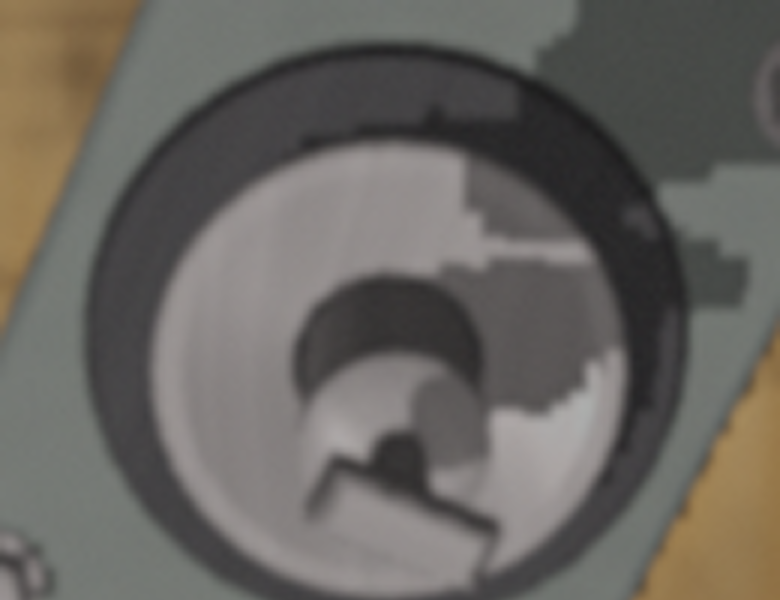

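Run:
```python
from h import *
from scipy.optimize import least_squares as ls
o=lambda L:(np.array(L,float)+.5)/6-.5+[200,140]
def circ(L,z,r):
    W=at_z('arb',o(L),z)[:,:2]; s=ls(lambda q:np.hypot(W[:,0]-q[0],W[:,1]-q[1])-q[2],[*W.mean(0),r]).x
    s2=ls(lambda q:np.hypot(W[:,0]-q[0],W[:,1]-q[1])-r,W.mean(0)).x; print(z,s.round(4),s2.round(4))
circ([(88,320),(385,43),(688,320),(200,110),(600,130),(118,455)],.012,.039)
circ([(151,365),(390,140),(628,380),(220,200),(385,598),(215,530),(540,200)],.0235,.03)
circ([(302,430),(395,350),(490,430),(325,378),(462,375)],.051,.011)
print('tee ctr',at_z('arb',o([(408,525)]),.078))
for a in ([(342,470),(495,540)],[(318,520),(475,585)]):
    w=at_z('arb',o(a),.078); d=w[1]-w[0]; print('edge',w.round(4)[:,:2],np.degrees(np.arctan2(d[1],d[0])),np.linalg.norm(d))
# foot edge directions at z~foot top: right edge
w=at_z('arb',o([(100,115),(10,320)]),.008); d=w[0]-w[1]; print('foot edge ang',np.degrees(np.arctan2(d[1],d[0])))
step(.4708,.2201,.21,np.pi/2)
```

```text
0.012 [ 0.6395 -0.0713  0.0395] [ 0.6393 -0.0708]
0.0235 [ 0.6389 -0.0724  0.0303] [ 0.6389 -0.0723]
0.051 [ 0.6392 -0.0716  0.0107] [ 0.6392 -0.072 ]
tee ctr [[ 0.63963477 -0.07143829  0.078     ]]
edge [[ 0.6331 -0.0655]
 [ 0.6484 -0.0732]] -26.619846573207013 0.0171380352382813
edge [[ 0.6306 -0.0708]
 [ 0.6464 -0.078 ]] -24.638964530406547 0.017393253935711558
foot edge ang 64.26188900772155
pos [0.482  0.2176 0.3021] yaw 87.47 SHIFT cm [ 0.22 -1.25  9.19] TURN [ 0.74  0.17 -2.53]
```

The arbor axis is at (0.6393, -0.0715), with four estimates agreeing within 1 mm, and the tee is at about -25.7°. Now I'll go down on B.

```bash
python3 -m crank '[[[0.74,0.17,-2.5,0.2,-1.25,3,1],[0,0,0,0,0,4,1],[0,0,0,0,0,2,1],[0,0,0,0,0,0,1],[0,0,0,0,0,0,1]]]' 40; python3 -c "
from h import *
step(.4708,.2201,.1815,np.pi/2)"
```

```text
t: 4.8
tool_pos: [0.4732, 0.2135, 0.2112]
tool_rot: [3.138, -0.0, 1.56]
force: [1.2, -0.7, 0.3]
opening: 0.0856
pos [0.4732 0.2135 0.2112] yaw 89.4 SHIFT cm [ 0.66 -0.26  2.97] TURN [ 0.19 -0.01 -0.6 ]
```

```bash
python3 -m crank '[[[0.2,0,-0.6,0.65,-0.25,1.5,1],[0,0,0,0,0,0,1],[0,0,0,0,0,0,1]]]'; python3 -c "
from h import *
step(.4708,.2201,.1815,np.pi/2)"
```

```text
t: 5.18
tool_pos: [0.4715, 0.2202, 0.1971]
tool_rot: [3.138, -0.001, 1.571]
force: [0.2, -0.1, -0.1]
opening: 0.0854
pos [0.4715 0.2202 0.1971] yaw 90.0 SHIFT cm [-0.01 -0.08  1.56] TURN [ 0.2  -0.07  0.  ]
```

```bash
python3 -m crank '[[[0.2,0,0,0,-0.08,1.5,1],[0,0,0,0,0,0,1],[0,0,0,0,0,0,1]]]'; python3 -c "
from h import *
step(.4708,.2201,.1815,np.pi/2)"; python3 -m crank '[[[0,0,0,0,0,0,0.6],[0,0,0,0,0,0,0.6],[0,0,0,0,0,0,0.6],[0,0,0,0,0,0,0.6],[0,0,0,0,0,0,0.6]]]' 40;python3 -m crank '[[[0,0,0,0,0,0,0.5],[0,0,0,0,0,0,0.5],[0,0,0,0,0,0,0.5],[0,0,0,0,0,0,0.5]]]' 40
```

```text
t: 5.55
tool_pos: [0.4707, 0.2205, 0.1813]
tool_rot: [3.141, -0.001, 1.571]
force: [-0.6, -0.0, -0.1]
opening: 0.0853
pos [0.4707 0.2205 0.1813] yaw 90.03 SHIFT cm [-0.04  0.01 -0.02] TURN [ 0.01 -0.07  0.03]
t: 6.18
tool_pos: [0.4708, 0.2205, 0.1822]
tool_rot: [3.14, -0.001, 1.571]
force: [0.1, -0.1, -1.4]
opening: 0.0573
t: 6.68
tool_pos: [0.4708, 0.2205, 0.1821]
tool_rot: [3.141, -0.001, 1.571]
force: [-0.4, 0.6, -0.9]
opening: 0.0576
```

```bash
python3 -m crank '[[[0,0,0,0,0,-1,0.5],[0,0,0,0,0,-2,0.5],[0,0,0,0,0,-5,0.5],[0,0,0,0,0,-5,0.5],[0,0,0,0,0,0,0.5]]]' 60; python3 -m crank '[[[0,0,0,0,0,0,0.5]]]' ; python3 look.py inhandB; python3 -c "
from h import *
p=np.load('inhandB.npz')['p']; save(cv2.resize(p,(800,600),interpolation=2),'ih.png')"
```

```text
t: 7.3
tool_pos: [0.4707, 0.2202, 0.317]
tool_rot: [3.142, -0.001, 1.571]
force: [0.2, -0.2, -1.2]
opening: 0.0564
t: 7.42
tool_pos: [0.47, 0.2201, 0.3171]
tool_rot: [-3.141, -0.001, 1.571]
force: [-0.4, -0.1, -0.3]
opening: 0.0561
pos [0.47   0.2201 0.3171] yaw 90.03 SHIFT cm [0. 0. 0.] TURN [-0.03 -0.06  0.03]
```

View pics/ih.png

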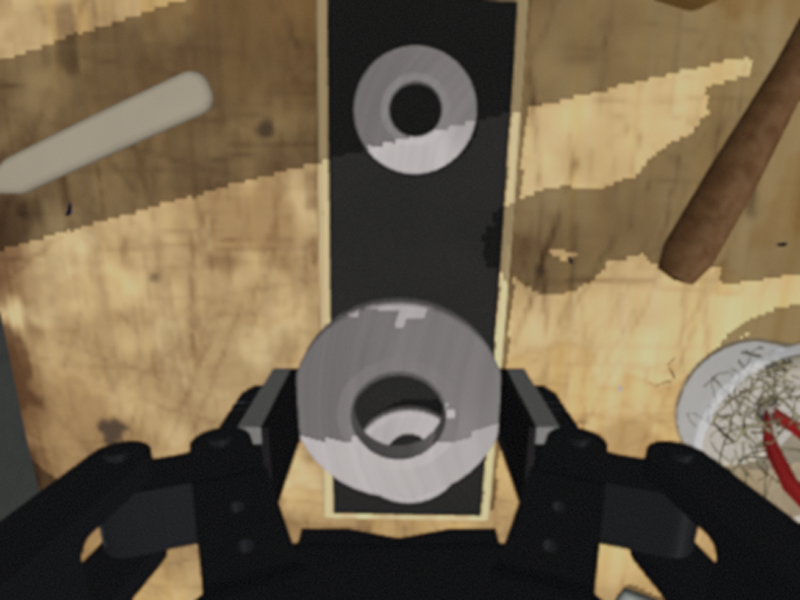

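B is held: its outline spans x 297–502 and y 300–502, with the bore at (400,416).

Run:
```python
from h import *
from scipy.optimize import least_squares as ls
L=(np.array([(297,395),(502,395),(311,345),(400,299),(488,345),(402,503),(320,465),(480,465)])+.5)*.64-.5
f=np.load('inhandB.npz')
for z in (.148,.151,.153,.156):
    W=at_z('inhandB',L,z)[:,:2]; s=ls(lambda q:np.hypot(W[:,0]-q[0],W[:,1]-q[1])-q[2],[*W.mean(0),.03]); print(z,s.x.round(4),(s.fun*1000).round(1))
    b=at_z('inhandB',[(400*.64,416*.64)],z+.004);print(b)
P=cloud('inhandB'); 
print('depth z', (P[265:320:8,256,2]*1000).round(0), (P[200:236:5,256,2]*1000).round(0),(P[266,195:320:10,2]*1000).round(0))
step(.6393,-.0715,.317,np.pi/2)
```

```text
0.148 [0.4701 0.2173 0.0311] [-1.3 -1.4  0.2  1.3  0.1  1.5 -0.4 -0.2]
[[0.47027286 0.21638392 0.152     ]]
0.151 [0.4701 0.2188 0.0305] [-1.2 -1.3  0.2  1.3  0.1  1.5 -0.4 -0.2]
[[0.47025896 0.21794639 0.155     ]]
0.153 [0.4701 0.2198 0.03  ] [-1.2 -1.3  0.2  1.2  0.1  1.5 -0.4 -0.2]
[[0.47024969 0.21898804 0.157     ]]
0.156 [0.4701 0.2212 0.0293] [-1.2 -1.3  0.2  1.2  0.1  1.4 -0.3 -0.2]
[[0.47023578 0.22055051 0.16      ]]
depth z [ 24.  20.  12. 156. 158. 158. 153.] [153. 154. 155. 156. 158. 157. 158. 159.] [155. 158. 158. 158.  13.  23.  24.  24.  24. 158. 158. 156. 154.]
pos [0.4703 0.2201 0.317 ] yaw 90.03 SHIFT cm [-29.17  16.89  -0.04] TURN [-0.01 -0.06  0.03]
```

```bash
python3 -m crank '[[[0,0,0,-4.8,2.8,0,0.5],[0,0,0,-4.8,2.8,0,0.5],[0,0,0,-4.8,2.8,0,0.5],[0,0,0,-4.8,2.8,0,0.5],[0,0,0,-4.8,2.8,0,0.5]]]' >/dev/null;  python3 -m crank '[[[0,0,0,-4.2,2.4,0,0.5],[0,0,0,0,0,3,0.5],[0,0,0,0,0,0,0.5],[0,0,0,0,0,0,0.5]]]' ; python3 -c "
from h import *
step(.6393,-.0715,.270,np.pi/2)"
```

```text
t: 8.6
tool_pos: [0.6358, -0.0701, 0.2689]
tool_rot: [-3.116, -0.005, 1.573]
force: [0.6, -0.0, -1.0]
opening: 0.0566
pos [ 0.6358 -0.0701  0.2689] yaw 90.14 SHIFT cm [-0.14  0.35 -0.12] TURN [-1.49 -0.31  0.14]
```

```bash
python3 -m crank '[[[-1.5,-0.3,0.15,-0.1,0.35,0,0.5],[0,0,0,0,0,0,0.5],[0,0,0,0,0,0,0.5]]]'>/dev/null ; python3 -c "
from h import *
step(.6393,-.0715,.194,np.pi/2); snap('wrist'); save(cv2.resize(np.load('wrist.npz')['p'],(800,600),interpolation=2),'ov.png')"
```

```text
pos [ 0.6395 -0.0693  0.2706] yaw 90.13 SHIFT cm [-0.22 -0.05  7.66] TURN [0.22 0.03 0.13]
```

View pics/ov.png

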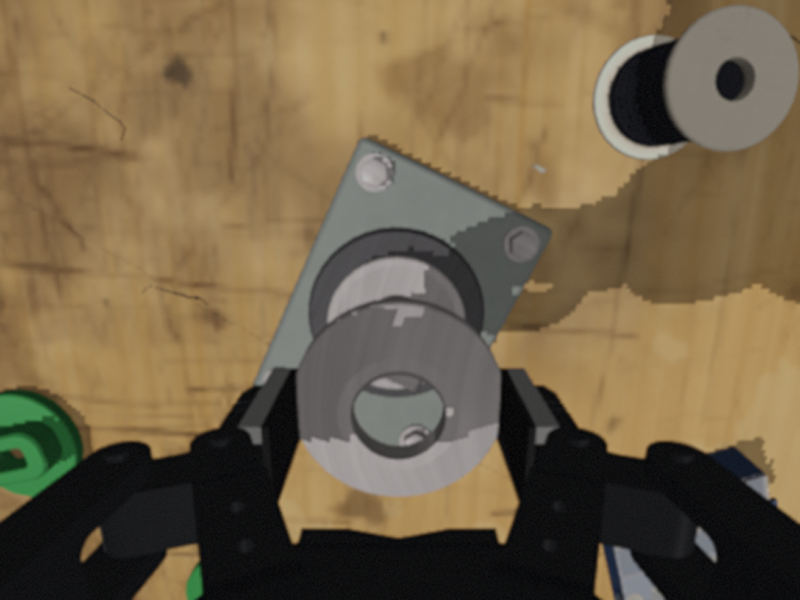

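The washer sits unchanged in the hand above the arbor. I'll correct 2 mm and lower in stages.

```bash
python3 -m crank '[[[0.2,0,0.1,-0.2,-0.05,1,0.5],[0,0,0,0,0,0,0.5],[0,0,0,0,0,0,0.5]]]'>/dev/null ; python3 -c "
from h import *
step(.6393,-.0715,.194,np.pi/2)"
```

```text
pos [ 0.6391 -0.0713  0.2603] yaw 90.04 SHIFT cm [-0.02  0.02  6.63] TURN [0.05 0.04 0.04]
```

```bash
python3 -m crank '[[[0,0,0,-0.02,0.02,1.5,0.5],[0,0,0,0,0,1.5,0.5],[0,0,0,0,0,0,0.5],[0,0,0,0,0,0,0.5]]]' ; python3 -c "
from h import *
step(.6393,-.0715,.194,np.pi/2)"
```

```text
t: 9.9
tool_pos: [0.639, -0.0715, 0.2271]
tool_rot: [-3.141, 0.0, 1.571]
force: [0.1, 0.1, -1.4]
opening: 0.0564
pos [ 0.639  -0.0715  0.2271] yaw 90.03 SHIFT cm [0.   0.03 3.31] TURN [-0.06  0.01  0.03]
```

```bash
python3 -m crank '[[[0,0,0,0,0.03,0.8,0.5],[0,0,0,0,0,0.8,0.5],[0,0,0,0,0,0.8,0.5],[0,0,0,0,0,0,0.5]]]'; python3 -m crank '[[[0,0,0,0,0,0.5,0.5],[0,0,0,0,0,0,0.5],[0,0,0,0,0,0,0.5]]]' ; python3 -c "
from h import *
step(.6393,-.0715,.194,np.pi/2)"
```

```text
t: 10.4
tool_pos: [0.6395, -0.0716, 0.2018]
tool_rot: [-3.141, 0.0, 1.571]
force: [0.0, -0.0, -1.2]
opening: 0.0563
t: 10.78
tool_pos: [0.6397, -0.0716, 0.1967]
tool_rot: [3.141, 0.001, 1.571]
force: [0.1, 0.4, -0.1]
opening: 0.0562
pos [ 0.6397 -0.0716  0.1967] yaw 90.03 SHIFT cm [ 0.02 -0.04  0.27] TURN [0.03 0.04 0.03]
```

```bash
python3 -m crank '[[[0,0,0,0,0,0.15,0.5],[0,0,0,0,0,0,0.5],[0,0,0,0,0,0,0.85],[0,0,0,0,0,0,1],[0,0,0,0,0,0,1]]]'; python3 -m crank '[[[0,0,0,0,0,-2,1],[0,0,0,0,0,-4,1],[0,0,0,0,0,-4,1],[0,0,0,0,0,0,1],[0,0,0,0,0,0,1]]]'; python3 look.py arb2;  python3 - <<'E'
from h import *
p=np.load('arb2.npz')['p'][140:245,200:330]; save(cv2.resize(p,None,fx=4,fy=4,interpolation=2)[:600],'arb2z.png')
step(.4754,.1234,.2,np.pi/2)
E
```

```text
t: 11.4
tool_pos: [0.6402, -0.0718, 0.1962]
tool_rot: [3.139, 0.001, 1.571]
force: [-0.9, -0.3, 0.0]
opening: 0.0855
t: 12.02
tool_pos: [0.6401, -0.0717, 0.3035]
tool_rot: [3.136, 0.002, 1.571]
force: [-0.2, -0.0, 0.1]
opening: 0.0854
pos [ 0.6401 -0.0717  0.3035] yaw 90.04 SHIFT cm [0. 0. 0.] TURN [0.33 0.13 0.04]
pos [ 0.6403 -0.0717  0.3036] yaw 90.04 SHIFT cm [ 19.55 -16.55  10.21] TURN [0.37 0.14 0.04]
```

View pics/arb2z.png

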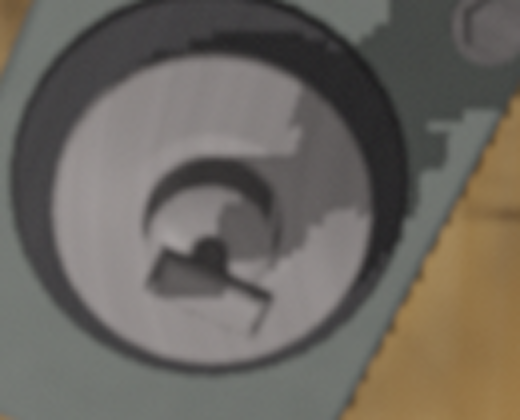

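B is on the arbor, dome up, with the bore round the shaft. Next, C.

```bash
python3 -m crank '[[[0.35,0.1,0,3.9,-3.3,0,1],[0,0,0,3.9,-3.3,0,1],[0,0,0,3.9,-3.3,0,1],[0,0,0,3.9,-3.3,0,1],[0,0,0,3.9,-3.3,2,1]]]'>/dev/null; python3 -m crank '[[[0,0,0,0,0,3,1],[0,0,0,0,0,0,1],[0,0,0,0,0,0,1]]]';  python3 - <<'E'
from h import *
P=cloud('arb2'); import os
q=P.reshape(-1,3); r=np.hypot(q[:,0]-.6393,q[:,1]+.0715)
for a,b in ((.014,.018),(.018,.022),(.022,.026),(.026,.029)): print(a,np.nanmedian(q[(r>a)&(r<b),2]).round(4))
step(.4754,.1234,.183,np.pi/2)
E
```

```text
t: 13.08
tool_pos: [0.4685, 0.1279, 0.2464]
tool_rot: [-3.13, 0.0, 1.569]
force: [0.3, -0.1, -0.0]
opening: 0.0856
0.014 0.2095
0.018 0.0357
0.022 0.2193
0.026 0.2158
pos [0.4685 0.1279 0.2464] yaw 89.91 SHIFT cm [-0.44  0.77  6.33] TURN [-0.65  0.03 -0.09]
```

```bash
python3 -m crank '[[[-0.65,0,-0.1,-0.45,0.75,3.5,1],[0,0,0,0,0,0,1],[0,0,0,0,0,0,1]]]'>/dev/null;  python3 -c "
from h import *
step(.4754,.1234,.183,np.pi/2)"
```

```text
pos [0.4781 0.1221 0.2134] yaw 89.85 SHIFT cm [ 0.13 -0.29  3.04] TURN [ 0.33  0.02 -0.15]
```

```bash
python3 -m crank '[[[0.3,0,-0.1,0.1,-0.27,2,1],[0,0,0,0,0,0,1],[0,0,0,0,0,0,1]]]'>/dev/null;  python3 -c "
from h import *
step(.4754,.1234,.183,np.pi/2)"
```

```text
pos [0.4769 0.1229 0.1972] yaw 89.91 SHIFT cm [ 0.05 -0.16  1.42] TURN [ 0.42  0.01 -0.09]
```

```bash
python3 -m crank '[[[0.4,0,-0.1,0.05,-0.18,1.45,1],[0,0,0,0,0,0,1],[0,0,0,0,0,0,1]]]'>/dev/null;  python3 -c "
from h import *
step(.4754,.1234,.183,np.pi/2)"; python3 -m crank '[[[0,0,0,0,0,0,0.6],[0,0,0,0,0,0,0.6],[0,0,0,0,0,0,0.5],[0,0,0,0,0,0,0.5],[0,0,0,0,0,0,0.5]]]' 60; python3 -c "
from h import *
step(.4754,.1234,.183,np.pi/2)"
```

```text
pos [0.4756 0.1235 0.1832] yaw 90.01 SHIFT cm [-0.01 -0.02  0.02] TURN [0.14 0.   0.01]
t: 14.82
tool_pos: [0.4754, 0.1235, 0.1844]
tool_rot: [3.139, 0.0, 1.571]
force: [-0.2, -1.0, -0.9]
opening: 0.0568
pos [0.4754 0.1235 0.1844] yaw 90.03 SHIFT cm [-0.01 -0.01  0.14] TURN [0.15 0.   0.03]
```

```bash
python3 -m crank '[[[0,0,0,0,0,-1.5,0.5],[0,0,0,0,0,-4,0.5],[0,0,0,0,0,-5,0.5],[0,0,0,-4,3.3,0,0.5],[0,0,0,-4,3.3,0,0.5]]]' >/dev/null; python3 -m crank '[[[0,0,0,-4,3.3,0,0.5],[0,0,0,-4,3.3,0,0.5],[0,0,0,-3,2.8,0,0.5],[0,0,0,0,0,0,0.5],[0,0,0,0,0,0,0.5]]]';  python3 -c "
from h import *
step(.6393,-.0715,.27,np.pi/2)"
```

```text
t: 16.08
tool_pos: [0.6372, -0.071, 0.3004]
tool_rot: [3.137, 0.001, 1.573]
force: [-0.6, -0.4, -1.6]
opening: 0.0567
pos [ 0.6372 -0.071   0.3004] yaw 90.15 SHIFT cm [-0.05  0.19  3.04] TURN [0.26 0.07 0.15]
```

```bash
python3 -m crank '[[[0.25,0.1,0.15,-0.05,0.2,3,0.5],[0,0,0,0,0,0,0.5],[0,0,0,0,0,0,0.5]]]' >/dev/null;  python3 -c "
from h import *
step(.6393,-.0715,.2085,np.pi/2)"
```

```text
pos [ 0.6376 -0.0687  0.272 ] yaw 90.16 SHIFT cm [-0.29  0.18  6.35] TURN [-0.05 -0.07  0.16]
```

```bash
python3 -m crank '[[[0,0,0.15,-0.29,0.2,0.5,0.5],[0,0,0,0,0,0,0.5],[0,0,0,0,0,0,0.5]]]' >/dev/null;  python3 -c "
from h import *
step(.6393,-.0715,.2085,np.pi/2)
snap('wrist'); p=np.load('wrist.npz')['p']
hsv=cv2.cvtColor(p,cv2.COLOR_RGB2HSV)
# bore in hand: find via depth: washer depth band
P=cloud('wrist'); T=pose(); z=P[...,2]
m=((z>T[2,3]-.176)&(z<T[2,3]-.152)&(np.hypot(P[...,0]-T[0,3],P[...,1]-T[1,3])<.0325)).astype(np.uint8)
cs,h=cv2.findContours(m,cv2.RETR_CCOMP,cv2.CHAIN_APPROX_NONE)
for c in cs:
    if cv2.contourArea(c)>200:
        W=at_z('wrist',cv2.convexHull(c)[:,0],T[2,3]-.160); print(cv2.contourArea(c),(W[:,:2].min(0)+W[:,:2].max(0))/2,np.ptp(W[:,:2],axis=0))
"
```

```text
pos [ 0.6399 -0.071   0.2689] yaw 90.07 SHIFT cm [-0.05 -0.07  6.04] TURN [ 0.1  -0.03  0.07]
14413.0 [ 0.63979282 -0.06970763] [0.06419642 0.05970392]
1799.0 [ 0.63979281 -0.06576554] [0.02313703 0.02021702]
```

```bash
python3 -m crank '[[[0.1,0,0.07,-0.08,-0.06,1,0.5],[0,0,0,0,0,1.4,0.5],[0,0,0,0,0,0,0.5],[0,0,0,0,0,0,0.5]]]';  python3 -c "
from h import *
step(.6393,-.0717,.2085,np.pi/2)"
```

```text
t: 17.38
tool_pos: [0.639, -0.072, 0.2425]
tool_rot: [-3.14, -0.001, 1.57]
force: [0.5, -0.3, -1.3]
opening: 0.0566
pos [ 0.639  -0.072   0.2425] yaw 89.97 SHIFT cm [0.03 0.03 3.4 ] TURN [-0.08 -0.04 -0.03]
```

```bash
python3 -m crank '[[[0,0,0,0.02,0.03,0.8,0.5],[0,0,0,0,0,0.8,0.5],[0,0,0,0,0,0.8,0.5],[0,0,0,0,0,0,0.5]]]'; python3 -m crank '[[[0,0,0,0,0,0.6,0.5],[0,0,0,0,0,0,0.5],[0,0,0,0,0,0,0.5]]]' ; python3 -c "
from h import *
step(.6393,-.0717,.2085,np.pi/2)"
```

```text
t: 17.88
tool_pos: [0.6394, -0.0718, 0.2168]
tool_rot: [-3.14, -0.001, 1.57]
force: [0.8, 0.7, -0.7]
opening: 0.0565
t: 18.25
tool_pos: [0.6396, -0.0718, 0.2105]
tool_rot: [-3.141, -0.001, 1.57]
force: [-0.2, 0.3, -1.4]
opening: 0.0564
pos [ 0.6396 -0.0718  0.2105] yaw 89.98 SHIFT cm [ 0.01 -0.03  0.2 ] TURN [-0.04 -0.03 -0.02]
```

```bash
python3 -m crank '[[[0,0,0,0,0,0.18,0.5],[0,0,0,0,0,0,0.5],[0,0,0,0,0,0,0.85],[0,0,0,0,0,0,1],[0,0,0,0,0,0,1]]]'; python3 -m crank '[[[0,0,0,0,0,-2,1],[0,0,0,0,0,-4,1],[0,0,0,0,0,-3,1],[0,0,0,0,0,0,1],[0,0,0,0,0,0,1]]]'; python3 look.py arb3;  python3 - <<'E'
from h import *
P=cloud('arb3'); P[300:]=np.nan; q=P.reshape(-1,3); q=q[q[:,2]<.085]; r=np.hypot(q[:,0]-.6393,q[:,1]+.0715)
for a,b in ((.014,.018),(.018,.022),(.022,.026),(.026,.029)): print(a,np.nanpercentile(q[(r>a)&(r<b),2],[20,50,80]).round(4))
step(.433,-.25,.3,np.pi/2)
E
python3 -m crank '[[[0,0,0,-4.4,-5,0,1],[0,0,0,-4.4,-5,0,1],[0,0,0,-4.4,-5,0,1],[0,0,0,-4.4,-5,0,1],[0,0,0,0,0,0,1]]]';python3 -m crank '[[[0,0,0,0,0,0,1]]]' >/dev/null
python3 look.py cap
python3 - <<'E'
from h import *
a=cv2.resize(np.load('arb3.npz')['p'][140:245,200:330],None,fx=3,fy=3,interpolation=2)
b=cv2.resize(np.load('cap.npz')['p'][130:250,190:320],None,fx=6,fy=6,interpolation=2)[:600]
save(a,'a3.png'); c=np.zeros((600,800,3),np.uint8); 
c=b; save(c,'capz.png'); print(proj('cap',[(.433,-.25,.02)]))
E
```

```text
t: 18.88
tool_pos: [0.6401, -0.072, 0.2099]
tool_rot: [3.14, 0.0, 1.57]
force: [-0.1, 0.5, 0.4]
opening: 0.0853
t: 19.5
tool_pos: [0.6401, -0.072, 0.3067]
tool_rot: [3.137, 0.001, 1.57]
force: [0.7, -0.5, 0.3]
opening: 0.0853
pos [ 0.6401 -0.072   0.3067] yaw 89.98 SHIFT cm [0. 0. 0.] TURN [ 0.29  0.06 -0.02]
0.014 [0.0429 0.0436 0.0443]
0.018 [0.0445 0.0453 0.046 ]
0.022 [0.0462 0.0469 0.0476]
0.026 [0.0467 0.0478 0.0484]
pos [ 0.6403 -0.072   0.3067] yaw 89.98 SHIFT cm [-17.8  -20.73   0.58] TURN [ 0.31  0.07 -0.02]
t: 20.18
tool_pos: [0.4484, -0.2404, 0.301]
tool_rot: [3.14, -0.002, 1.574]
force: [0.5, 0.5, -0.1]
opening: 0.0854
pos [ 0.4483 -0.2405  0.3004] yaw 90.09 SHIFT cm [0. 0. 0.] TURN [ 0.02 -0.2   0.09]
[[235.21436739 204.01031307]]
```

View pics/capz.png

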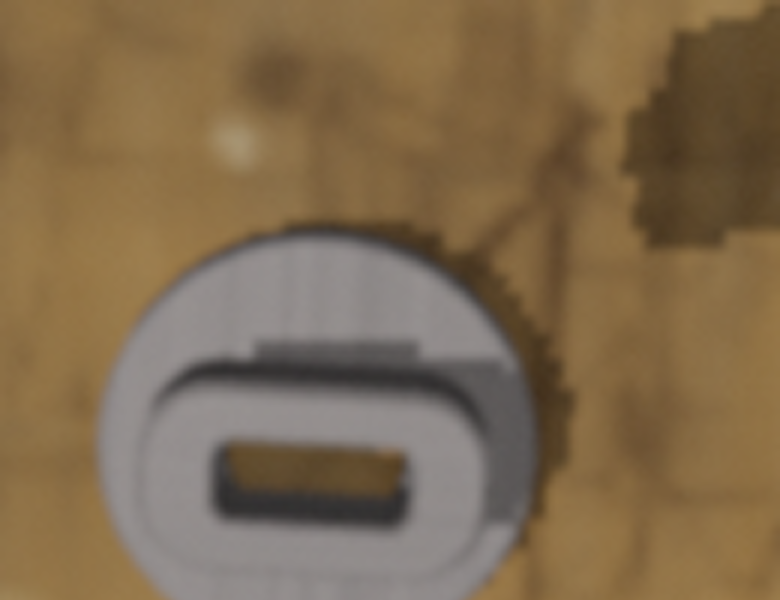

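The stack profile runs from 43.6 mm at the bore to 48 mm at the rim: hollow up, with its top at seat + 36 mm as needed. The crop shows the cap's slot centre at (313,483) and its axis tilted about -2.7°.

Run:
```python
from h import *
o=lambda L:(np.array(L,float)+.5)/6-.5+[190,130]
w=at_z('cap',o([(313,483),(142,470),(485,480)]),.022); print(w.round(4))
for a in ([(225,442),(408,450)],[(225,516),(400,526)],[(200,380),(440,390)]):
    e=at_z('cap',o(a),.022); d=e[1]-e[0]; print(np.degrees(np.arctan2(d[1],d[0])))
f=at_z('cap',o([(97,440),(538,440),(315,228)]),.008); print('flange',f.round(4), 'ctr x',(f[0,0]+f[1,0])/2,'ctr y',f[2,1]-.03)
step(w[0,0],w[0,1],.22,np.radians(-2.7))
```

```text
[[ 0.4381 -0.2543  0.022 ]
 [ 0.416  -0.2526  0.022 ]
 [ 0.4604 -0.2539  0.022 ]]
-2.505829216024957
-3.3346355339967344
-2.3696748856329655
flange [[ 0.4082 -0.2528  0.008 ]
 [ 0.4682 -0.2526  0.008 ]
 [ 0.4381 -0.2235  0.008 ]] ctr x 0.43822117251315773 ctr y -0.25345756046129575
pos [ 0.4485 -0.2403  0.3003] yaw 90.15 SHIFT cm [-1.43 -1.04  8.03] TURN [-0.15 -0.15 92.85]
```

```bash
python3 -m crank '[[[0,0,10.3,-1.4,-1,1,1],[0,0,10.3,0,0,0,1],[0,0,10.3,0,0,0,1],[0,0,10.3,0,0,0,1],[0,0,10.3,0,0,0,1]]]'>/dev/null; python3 -m crank '[[[0,0,10.3,0,0,1,1],[0,0,10.3,0,0,1,1],[0,0,10.3,0,0,1,1],[0,0,10.3,0,0,0,1],[0,0,0,0,0,0,1]]]'>/dev/null;python3 -m crank '[[[0,0,0,0,0,0,1]]]' ;  python3 -c "
from h import *
step(.4382,-.254,.184,np.radians(-2.7))"
```

```text
t: 21.72
tool_pos: [0.4517, -0.2412, 0.256]
tool_rot: [-3.137, -0.001, -0.063]
force: [-0.6, 0.2, -1.3]
opening: 0.0852
pos [ 0.4517 -0.2412  0.256 ] yaw -3.6 SHIFT cm [-1.28  1.39  7.2 ] TURN [-0.25 -0.08 -0.9 ]
```

```bash
python3 -m crank '[[[-0.25,-0.1,-0.9,-1.28,1.39,3,1],[0,0,0,0,0,0,1],[0,0,0,0,0,0,1]]]'>/dev/null ;  python3 -c "
from h import *
step(.4382,-.254,.184,np.radians(-2.7))"
```

```text
pos [ 0.4398 -0.2537  0.2267] yaw -2.29 SHIFT cm [-0.17  0.03  4.27] TURN [ 0.12 -0.15  0.41]
```

```bash
python3 -m crank '[[[0.1,-0.15,0.4,-0.17,0.03,2.6,1],[0,0,0,0,0,0,1],[0,0,0,0,0,0,1]]]'>/dev/null ;  python3 -c "
from h import *
step(.4382,-.254,.184,np.radians(-2.7)); p=snap('wrist')
# slot/boss centre re-check from new yaw
for P in [(.4382,-.254,.022),(.4382+.023,-.254-.001,.022),(.4382-.023,-.254+.001,.022),(.4382,-.254+.03,.008),(.4382,-.254-.03,.008)]:
    u=proj('wrist',P)[0]; print(u.round(1)); cv2.circle(p,tuple(int(x) for x in u.round()),1,(255,0,0),-1)
save(cv2.resize(p,(800,600),interpolation=2),'cap2.png')"
```

```text
pos [ 0.4401 -0.254   0.2035] yaw -2.56 SHIFT cm [-0.2   0.    1.95] TURN [ 0.23 -0.29  0.14]
[252.9 248.3]
[252.8 203.2]
[253. 290.]
[196.4 239.7]
[309.6 234.8]
```

View pics/cap2.png

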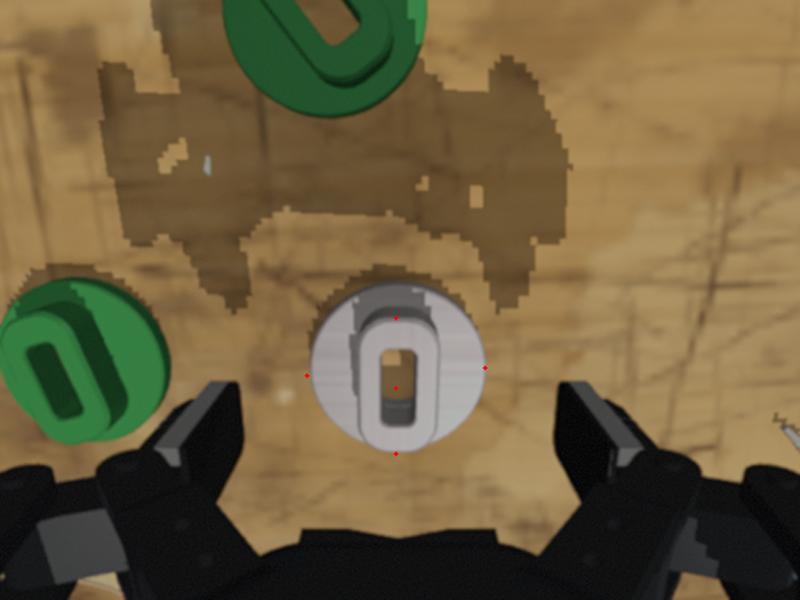

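The cap is as predicted: the boss ends match, and it sits about 1 mm to the right, which the jaws will take up. Now I'll descend and grip.

```bash
python3 -m crank '[[[0.2,-0.3,0.1,-0.2,0.1,1.0,1],[0,0,0,0,0,0,1],[0,0,0,0,0,0,1]]]'>/dev/null ;  python3 -c "
from h import *
step(.4382,-.255,.184,np.radians(-2.7))"
```

```text
pos [ 0.4384 -0.2551  0.1942] yaw -2.65 SHIFT cm [-0.02 -0.01  1.02] TURN [ 0.11 -0.08  0.05]
```

```bash
python3 -m crank '[[[0.1,-0.1,0,-0.02,0,0.9,1],[0,0,0,0,0,0,0.5],[0,0,0,0,0,0,0.3],[0,0,0,0,0,0,0.2],[0,0,0,0,0,0,0.1]]]' 60;python3 -m crank '[[[0,0,0,0,0,0,0.1],[0,0,0,0,0,0,0.1],[0,0,0,0,0,0,0.1],[0,0,0,0,0,0,0.1]]]';  python3 -c "
from h import *
step(.4382,-.255,.184,np.radians(-2.7))"
```

```text
t: 23.52
tool_pos: [0.4382, -0.2552, 0.1848]
tool_rot: [3.141, 0.0, -0.046]
force: [-0.3, -1.2, 2.9]
opening: 0.024
t: 24.02
tool_pos: [0.4382, -0.2552, 0.1848]
tool_rot: [3.141, 0.0, -0.046]
force: [0.4, -0.0, 0.4]
opening: 0.0239
pos [ 0.4382 -0.2552  0.1848] yaw -2.66 SHIFT cm [-0.   -0.02  0.08] TURN [0.01 0.02 0.04]
```

```bash
python3 -m crank '[[[0,0,0,0,0,-2,0.1],[0,0,0,0,0,-5,0.1],[0,0,0,0,0,-5,0.1],[0,0,0,4,-3.7,0,0.1],[0,0,0,4,-3.7,0,0.1]]]';python3 -m crank '[[[0,0,0,4,-3.7,0,0.1],[0,0,0,4,-3.7,0,0.1],[0,0,7,3,-2.5,0,0.1],[0,0,8,0,0,0,0.1],[0,0,7,0,0,0,0.1]]]'; python3 -m crank '[[[0,0,0,0,0,0,0.1],[0,0,0,0,0,0,0.1]]]'; python3 -c "
from h import *
step(.6393,-.0715,.2328,np.radians(-25.7))"
```

```text
t: 24.65
tool_pos: [0.5214, -0.1866, 0.3075]
tool_rot: [-3.14, 0.003, -0.055]
force: [0.6, -0.5, -1.8]
opening: 0.0242
t: 25.28
tool_pos: [0.6415, -0.0861, 0.3056]
tool_rot: [-3.141, 0.004, -0.445]
force: [0.4, -0.0, -1.8]
opening: 0.0242
t: 25.52
tool_pos: [0.641, -0.0857, 0.3045]
tool_rot: [-3.141, 0.007, -0.441]
force: [0.4, -0.3, -1.3]
opening: 0.0245
pos [ 0.641  -0.0857  0.3045] yaw -25.29 SHIFT cm [-0.7  -1.21  7.17] TURN [-0.02  0.4   0.41]
```

```bash
python3 -m crank '[[[0,0.4,0.4,-0.7,-1.2,1,0.1],[0,0,0,0,0,0,0.1],[0,0,0,0,0,0,0.1]]]'>/dev/null; python3 -c "
from h import *
step(.6393,-.0715,.2328,np.radians(-25.7))"
```

```text
pos [ 0.639  -0.071   0.2933] yaw -25.64 SHIFT cm [0.06 0.04 6.05] TURN [-0.02  0.06  0.06]
```

```bash
python3 -m crank '[[[0,0,0.05,0.06,0.04,1.5,0.1],[0,0,0,0,0,1.5,0.1],[0,0,0,0,0,0,0.1],[0,0,0,0,0,0,0.1]]]'; python3 -c "
from h import *
step(.6393,-.0715,.2328,np.radians(-25.7))"
```

```text
t: 26.4
tool_pos: [0.6393, -0.0721, 0.2605]
tool_rot: [-3.142, 0.002, -0.449]
force: [-0.7, 0.1, -1.6]
opening: 0.0243
pos [ 0.6393 -0.0721  0.2605] yaw -25.71 SHIFT cm [-0.02 -0.05  2.77] TURN [-0.    0.11 -0.01]
```

```bash
python3 -m crank '[[[0,0.1,0,-0.02,-0.05,0.6,0.1],[0,0,0,0,0,0.4,0.1],[0,0,0,0,0,0,0.1],[0,0,0,0,0,0,0.1]]]'; python3 -c "
from h import *
step(.6393,-.0715,.2328,np.radians(-25.7))"
```

```text
t: 26.9
tool_pos: [0.6396, -0.0716, 0.2505]
tool_rot: [-3.141, -0.001, -0.449]
force: [-0.6, -0.5, -1.0]
opening: 0.0245
pos [ 0.6396 -0.0716  0.2505] yaw -25.71 SHIFT cm [-0.03  0.    1.77] TURN [-0.01 -0.08 -0.01]
```

The tee is entering the slot with no contact force.

```bash
python3 -m crank '[[[0,0,0,-0.03,0,0.7,0.1],[0,0,0,0,0,0.5,0.1],[0,0,0,0,0,0.3,0.1],[0,0,0,0,0,0,0.1]]]'; python3 -m crank '[[[0,0,0,0,0,0.2,0.1],[0,0,0,0,0,0,0.1]]]'; python3 -c "
from h import *
step(.6393,-.0715,.2328,np.radians(-25.7))"
```

```text
t: 27.4
tool_pos: [0.6393, -0.0715, 0.2345]
tool_rot: [-3.141, -0.002, -0.449]
force: [-1.3, -0.1, -1.5]
opening: 0.0242
t: 27.65
tool_pos: [0.6396, -0.0716, 0.2329]
tool_rot: [-3.141, -0.003, -0.449]
force: [-0.4, 0.6, -1.3]
opening: 0.0241
pos [ 0.6396 -0.0716  0.2329] yaw -25.71 SHIFT cm [-0.03  0.01  0.01] TURN [-0.03 -0.15 -0.01]
```

```bash
python3 -m crank '[[[0,0.15,0,-0.03,0,0.1,0.1],[0,0,0,0,0,0,0.1],[0,0,0,0,0,0,0.1]]]'; python3 -m crank '[[[0,0,0,0,0,0.1,0.1],[0,0,0,0,0,0,0.1],[0,0,0,0,0,0,0.1]]]'; python3 -c "
from h import *
step(.6393,-.0715,.2328,np.radians(-25.7))"
```

```text
t: 28.02
tool_pos: [0.6392, -0.0714, 0.2329]
tool_rot: [-3.141, -0.006, -0.449]
force: [-0.6, 0.7, -0.2]
opening: 0.0241
t: 28.4
tool_pos: [0.6392, -0.0713, 0.2328]
tool_rot: [-3.141, -0.006, -0.449]
force: [-0.6, 0.9, 0.8]
opening: 0.0244
pos [ 0.6392 -0.0713  0.2328] yaw -25.7 SHIFT cm [0.01 0.01 0.  ] TURN [-0.02 -0.32  0.  ]
```

The cap is seated: contact is felt at exactly the expected height. I'll release briefly so it lies flat, regrip lightly and start the turn.

```bash
python3 -m crank '[[[0,-0.3,0,0,0,0,0.4],[0,0,0,0,0,0,0.4],[0,0,0,0,0,0,0.1],[0,0,0,0,0,0,0.1],[0,0,0,0,0,0,0.1]]]' 30; python3 -m crank '[[[0,0,0,0,0,-0.05,0.1],[0,0,0,0,0,0,0.1],[0,0,-8,0,0,0,0.1],[0,0,-8,0,0,0,0.1],[0,0,0,0,0,0,0.1]]]'; python3 -c "
from h import *
step(.6393,-.0715,.2328,np.radians(64.3))"
```

```text
t: 29.02
tool_pos: [0.6397, -0.0716, 0.2326]
tool_rot: [-3.141, -0.001, -0.449]
force: [-1.8, -0.6, 0.5]
opening: 0.0252
t: 29.65
tool_pos: [0.6396, -0.0715, 0.2326]
tool_rot: [-3.141, -0.001, -0.162]
force: [0.2, 0.6, -0.8]
opening: 0.0249
pos [ 0.6396 -0.0715  0.2326] yaw -9.31 SHIFT cm [-0.03  0.   -0.02] TURN [ 3.000e-02 -7.000e-02 -7.361e+01]
```

Turning freely; I'll continue.

```bash
python3 -m crank '[[[0,0,-9,0,0,0,0.1],[0,0,-9,0,0,0,0.1],[0,0,-9,0,0,0,0.1],[0,0,-9,0,0,0,0.1],[0,0,0,0,0,0,0.1]]]';  python3 -c "
from h import *
step(.6393,-.0715,.2328,np.radians(64.3))"
```

```text
t: 30.28
tool_pos: [0.6397, -0.0716, 0.2326]
tool_rot: [3.141, -0.001, 0.472]
force: [-0.4, -0.9, -0.5]
opening: 0.0249
pos [ 0.6397 -0.0716  0.2326] yaw 27.03 SHIFT cm [-0.03 -0.03 -0.02] TURN [  0.06  -0.06 -37.27]
```

```bash
python3 -m crank '[[[0,0,-9,0,0,0,0.1],[0,0,-9,0,0,0,0.1],[0,0,-9,0,0,0,0.1],[0,0,-9.5,0,0,0,0.1],[0,0,0,0,0,0,0.1]]]';  python3 -c "
from h import *
step(.6393,-.0715,.2328,np.radians(64.3))"
```

```text
t: 30.9
tool_pos: [0.6398, -0.0715, 0.2326]
tool_rot: [3.14, -0.001, 1.106]
force: [0.3, -0.7, -0.9]
opening: 0.025
pos [ 0.6398 -0.0715  0.2326] yaw 63.35 SHIFT cm [-0.03 -0.05 -0.02] TURN [ 0.09 -0.07 -0.95]
```

```bash
python3 -m crank '[[[0,0,0,0,0,0,0.4],[0,0,0,0,0,0,0.8],[0,0,0,0,0,0,1],[0,0,0,0,0,0,1]]]'; python3 -m crank '[[[0,0,0,0,0,-2,1],[0,0,0,0,0,-4,1],[0,0,0,0,0,-4,1],[0,0,0,0,0,0,1],[0,0,0,0,0,0,1]]]'
python3 - <<'E'
from h import *
step(); snap('wrist'); P=cloud('wrist'); P[300:]=np.nan; q=P.reshape(-1,3); a=np.array([.6393,-.0715]); d=q[:,:2]-a; r=np.hypot(*d.T)
fl=(r<.033)&(abs(q[:,2]-.056)<.003); bo=(r<.03)&(abs(q[:,2]-.070)<.002)
print('flange z',np.nanmedian(q[fl,2]),fl.sum(),'boss z',np.nanmedian(q[bo,2]),bo.sum())
rect=cv2.minAreaRect((q[bo,:2]*1e4).astype(np.float32)); print('boss rect',np.array(rect[0])/1e4,np.array(rect[1])/10,rect[2])
fr=q[fl]; A=np.c_[fr[:,:2]-a,np.ones(len(fr))]; print('flange tilt',np.linalg.lstsq(A,fr[:,2],rcond=None)[0].round(4))
te=(r<.014)&(abs(q[:,2]-.079)<.003); rt=cv2.minAreaRect((q[te,:2]*1e4).astype(np.float32)); print('tee',np.array(rt[0])/1e4,np.array(rt[1])/10,rt[2])
snap('scene'); S=cloud('scene').reshape(-1,3); m=(np.hypot(S[:,0]-.475,S[:,1]-.31)<.05)&(S[:,2]>.017)&(S[:,2]<.03); print('A',S[m].mean(0).round(3),m.sum())
E
```

```text
t: 31.4
tool_pos: [0.64, -0.0715, 0.2328]
tool_rot: [3.139, -0.001, 1.097]
force: [0.7, -0.3, 1.0]
opening: 0.0849
t: 32.02
tool_pos: [0.6399, -0.0716, 0.3403]
tool_rot: [3.136, -0.002, 1.096]
force: [-0.0, -0.3, -0.1]
opening: 0.0849
pos [ 0.6399 -0.0716  0.3403] yaw 62.77 SHIFT cm [0. 0. 0.] TURN [ 0.31 -0.12 -0.  ]
flange z 0.05584720548535865 2614 boss z 0.06976708548887603 1317
boss rect [ 0.63997817 -0.07115154] [46.10527649 25.69959412] 63.49147033691406
flange tilt [0.0016 0.0018 0.0558]
tee [ 0.63899277 -0.07251062] [ 7.01037598 18.32497559] 64.83391571044922
A [0.473 0.313 0.021] 389
```

```bash
python3 -c "
from h import *
print(robot.hand_in())"
```

```text
the job is handed in; nothing more can be done
None
```

The job is done and handed in at about 32 s of the 67 s allowed; no verdict was reported. I added washer B (dome up) and then washer C (hollow up) on top of the hollow-up washer already on the arbor. I then lowered the cap over the tee head and turned it about 89°.

Last checks, from the wrist camera's depth unless noted:
- **Stack:** its top was 48 mm above the bench (seat + 36 mm), and the surface sloped inward as a hollow-up washer should. I measured this before fitting the cap.
- **Cap:** the flange top is at 55.8 mm and the boss top at 69.8 mm (56 and 70 expected), and it lies flat within about 0.15°. It is centred within about 1 mm of the arbor's axis.
- **Lock:** the slot lies about 88.7° across the tee.
- **Fourth washer:** it is still on the mat, dome up, according to the scene camera.
- **Robot:** the gripper is open and well above the cap, touching nothing.

No check failed. One reading was odd: the gripper opening read 56–58 mm while holding the 60 mm washers, but both were held securely. I did not re-measure the mallet, spool and wax at the end; the arm stayed clear of them.

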